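Share out milling balls with the shaker

TASK

Pick up the blue shaker with the white milling balls and shake the balls out over the steel tray, evenly over its two bays: three in each is best, two and four will do, and none may miss the tray. Then put the shaker back down upright on the bench and let go.

Things in the scene. Friction and masses are not known exactly. Their poses are not given: they have to be found in the camera images.
- shaker_blue_center (a point): Blue open-topped shaker with six white balls in it: flat parallel sides, 82 long, 57 wide (rims 59), 42 high, 0.12 kg. This is its centre, 20 above its underside: grip here across the width. x points from the mouth to the closed back, y across, z up. A like orange shaker near by is empty.
- shaker_blue_mouth (a point): Middle of the mouth's edge of the blue shaker, 41 towards -x of its centre and 6 lower; axes as there. Behind it a ramp falls 14 degrees to the front trough, then a 32 degree one to the rear trough; three balls in each. Mouth tipped down 23 degrees: only the front row rolls out; 45 degrees: the rear row too. They roll freely, up to 0.7 m/s.
- tray: Steel tray fixed on the bench, black inside, 110 (its x) by 200 (its y); walls 3 thick, 32 high; floor 4 thick; wire handles on the short sides. A wall across the middle (y = 0), also 32 high, parts it into two bays of 104 by 97, centred at y = +50 and -50. Origin: centre of its underside. z up. A tall fixed pipette stand rises 0.3 m to its left (+y of the robot).
- ball_0: White ceramic milling ball, 15 in diameter, 11 g, at the start in the front row in the blue shaker. Origin at its centre.
- ball_1: White ceramic milling ball, 15 in diameter, 11 g, at the start in the front row in the blue shaker. Origin at its centre.
- ball_2: White ceramic milling ball, 15 in diameter, 11 g, at the start in the front row in the blue shaker. Origin at its centre.
- ball_3: White ceramic milling ball, 15 in diameter, 11 g, at the start in the rear row in the blue shaker. Origin at its centre.
- ball_4: White ceramic milling ball, 15 in diameter, 11 g, at the start in the rear row in the blue shaker. Origin at its centre.
- ball_5: White ceramic milling ball, 15 in diameter, 11 g, at the start in the rear row in the blue shaker. Origin at its centre.

How it is judged:
By the outcome, as a careful person would: the job done as asked, in the order asked, and still so for the second after the job is handed in, with the robot touching nothing.
It also fails if it takes over 61 s, if anything falls off the work surface, if the arm or the gripper's body presses on something with over 40 N, if the wrist force passes 120 N, or if a joint passes its speed limit or range.

ROBOT

A 6-joint arm with a two-finger parallel gripper is mounted at the origin on a cart in front of the work surface, level with it; the furniture and walls round the work are solid. World frame = base frame: x ahead of the robot, y to its left, z up, the work surface at z = 0. Lengths are in m, angles in rad, forces in N, time in s.
With the tool pointing down it reaches from about 0.275 to 0.775 m from the base axis. Payload 14.6 kg.
Tool frame: the origin (TCP) lies between the finger pads; the fingertips stand robot.finger_overhang ahead of it and the grasp point (between the pads) is the TCP (robot.finger_overhang is the distance from the TCP to the fingertips, in m); x points along the fingers, y is the direction in which the jaws open and shut, and the axes are right-handed (so a half turn about x gives the same grasp; the last joint's range is limited). The gripper opens to 85 mm and grips with 20 to 120 N. Pads are 22 mm wide; open, the fingers measure 114 mm over their backs; the gripper's body (76 mm by 85 mm) begins 54 mm behind the grasp point. The pads swing forward as they close: fully open they stand 13 mm farther back than shut.
Start: joints at [0.972, 0.263, -0.048, 1.259, 0, 1.415], TCP at [0.225, 0.474, 0.25] pointing down, gripper open.
Joint ranges: [-2.65, 2.65], [-0.89, 1.7], [-1.18, 1.37], [-2.13, 2.11], [-1.35, 1.29], [-3.14, 3.14]. Speed limits (rad/s): [1.89, 1.89, 2.57, 2.79, 3.14, 3.14].

INTERFACE

Orientations are given as a unit quaternion [w, x, y, z].
In Python, from cell import robot gives the robot as it stands. The module is installed in compiled form; this text tells all that it offers.
- The arm moves only by the tool apply_moves, never from a script. Its argument "motion" is text: rows parted by semicolons, each of 5 numbers parted by spaces: the shift along the world's x, y, z in m, then the turn about the world's z in rad, then the finger opening in m, from 0 to 0.0854. A call has 1 to 5 rows; each row shifts and turns the commanded pose from where the row before left it; what a row does not reach is not made up. A row lasts 1/8 s, in which the tool goes at most 62.5 mm and 10.7 degrees, less where a joint would pass 70% of its speed; a pose out of reach is approached as far as the arm can. A call is refused whole if a number of a shift passes 0.0625 or a number of a turn 0.188, either way. A call with a gripper value outside its range is refused whole. The fingers move at their own pace and stop on an object; the grip force is fixed at half the most. Time passes only in rows, so rows that do not move let the fingers close. It gives the time, the measured TCP pose, the force and the opening at its end, in the units of the state.
- robot.get_obs(): the state, without advancing time (a new reading comes with each control period).
- robot.camera(name): name is "side" or "top" or "wrist"; returns the picture (480x640x3 uint8, red, green, blue); there is no depth.
- robot.camera_info(name): a dict with "fovy" (degrees; the focal length in pixels is half the picture's height over the tangent of half this angle, whatever the lens; pixels are square), "cx", "cy" (the principal point, pixels), "T" (4x4, takes a point from camera to world coordinates); the wrist camera has in their place "tool_from_camera" (4x4, takes a point from camera to tool coordinates, whose origin is the TCP and whose axes are the tool frame's). Camera axes: x right, y down, z forward; pixel columns grow to the right and rows downward; lengths in m; the calibration is good to about 2 mm. The wrist camera is an equidistant fisheye: a pixel r from the principal point sees the ray r / f radians off the axis. A picture is of the moment at which its call begins: read the wrist's pose just before it. camera_info takes no time and is no camera call.
- robot.close_job(): hands the job in, once; it reports no verdict.
Trained networks look in the newest picture that a camera, given by its name, has taken for a name from the list of things; names that differ only in an ending like _2 or _b are one class to them, and where a whole thing is asked for, a point or a joint stands for the part that bears it (a point fixed in the world has none). Each returns a list of dicts, best first, with "confidence" (0 to 1); they miss things now and then, are a little off and sometimes report something else, mostly with a low value. They report only what shows in the picture. A call takes as long as a camera call.
- robot.masks_of(camera, query): "pixels" (480x640 bool, what is visible of it) and "box" ([centre column, centre row, width, height] in pixels, round what is visible of it).
The state is a dict: "clock": time; "joint_pos": joint angles; "joint_velocities": joint speeds; "joint_efforts": joint torques, N m; "ee_pos": TCP position; "tool_rot": TCP orientation; "contact_force": force on the tool from outside, world axes, zero at the start; "wrist_torque": the same for the moment, N m; "grip_width": finger opening in m.
Only numpy, scipy, OpenCV 4.12 (cv2) and the standard library are available. Lean on these libraries where they do the work, as an engineer would, in place of code of your own. Each camera call takes 0.05 s, during which the arm holds its last target.

## Working session

There is one attempt and no reset: what is moved stays moved. The work goes in short steps, Python scripts to look and compute and a tool call to move; the robot and the scene stay as the last step left them, time stands still between calls to the robot, and variables do not carry over. Pictures are saved under pics/ and viewed, and the job is handed in when it is done.

Besides the shell and the picture viewer there is one more tool, called after ">>>" as name(argument=value, ...) on one line, values as JSON. apply_moves: Moves the arm, as the interface text tells. Its arguments: {"type":"object","properties":{"motion":{"type":"string"}},"required":["motion"]}

```bash
mkdir -p pics; cat > look.py <<'E'
import sys,cv2,json
from cell import robot
import numpy as np
def snap(cam,name):
    o=robot.get_obs(); im=robot.camera(cam); cv2.imwrite(f'pics/{name}.png',im[:,:,::-1]); return o,im
E
python3 - <<'E'
from look import *
for c in('side','top','wrist'):
    snap(c,c+'0'); print(c,robot.camera_info(c))
print(robot.get_obs(), robot.finger_overhang)
for q in('shaker_blue_center','tray'):
  for c in('top','side'):
    for d in robot.masks_of(c,q): print(q,c,d['confidence'],d['box'])
E
```

```text
side {'fovy': 43.536210791196154, 'cx': 320.7110837261329, 'cy': 244.95091142344066, 'T': array([[-0.97942641, -0.1462354 ,  0.13906513,  0.39965148],
       [-0.20067431,  0.63303704, -0.74765897,  0.46889745],
       [ 0.02130082, -0.76018374, -0.64935888,  0.59558918],
       [ 0.        ,  0.        ,  0.        ,  1.        ]])}
top {'fovy': 42.73131165094964, 'cx': 316.67645025943324, 'cy': 248.68231052272236, 'T': array([[ 0.00576034, -0.98472223,  0.1740372 ,  0.34391422],
       [-0.99978378, -0.00914869, -0.01867316, -0.17506657],
       [ 0.01998009, -0.173892  , -0.98456202,  0.94523294],
       [ 0.        ,  0.        ,  0.        ,  1.        ]])}
wrist {'fovy': 65.70646984690485, 'cx': 322.443023980285, 'cy': 236.41859071305882, 'tool_from_camera': array([[ 8.39203218e-04, -2.98459571e-01,  9.54421909e-01,
        -1.24029263e-01],
       [ 9.99999373e-01,  9.58572801e-04, -5.79520922e-04,
        -3.13446959e-04],
       [-7.41919316e-04,  9.54421796e-01,  2.98460189e-01,
        -7.62208102e-02],
       [ 0.00000000e+00,  0.00000000e+00,  0.00000000e+00,
         1.
[... 280 characters left out ...]
5,  1.74434210e-04]), 'joint_efforts': array([ 9.84287108e-04, -6.37827587e+01,  3.84648120e+01,  1.06086806e-02,
       -1.10175397e-04, -3.12383736e-05]), 'ee_pos': array([0.22531456, 0.47401425, 0.24994821]), 'tool_rot': array([ 0.68967125,  0.15535947,  0.6898747 , -0.1558522 ]), 'contact_force': array([-0.5225913 , -0.43016318,  0.34290061]), 'wrist_torque': array([0.00133896, 0.0029091 , 0.03794918]), 'grip_width': 0.08541957575269511} 0.019
shaker_blue_center top 0.68 [373.1, 276.0, 11.5, 9.3]
shaker_blue_center top 0.6 [367.3, 295.4, 47.2, 55.5]
shaker_blue_center side 0.55 [385.0, 222.5, 57.6, 46.0]
tray top 0.84 [360.0, 169.2, 80.0, 138.9]
tray side 0.57 [257.5, 212.3, 146.6, 68.0]
```

View pics/top0.png

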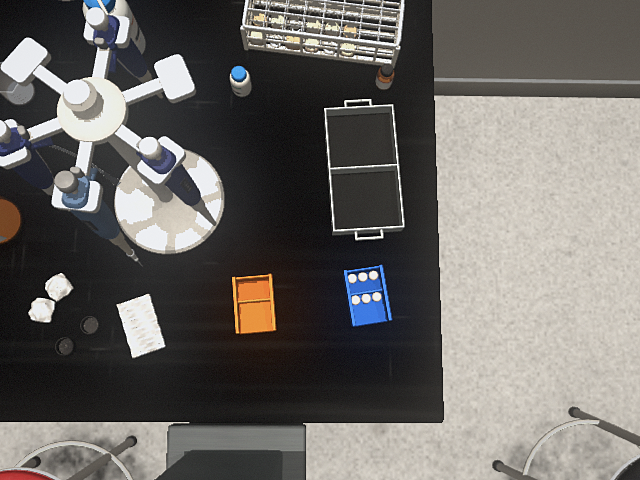

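View pics/side0.png

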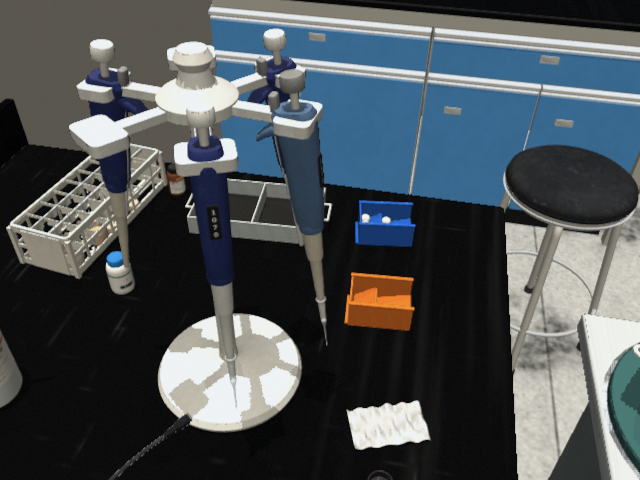

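View pics/wrist0.png

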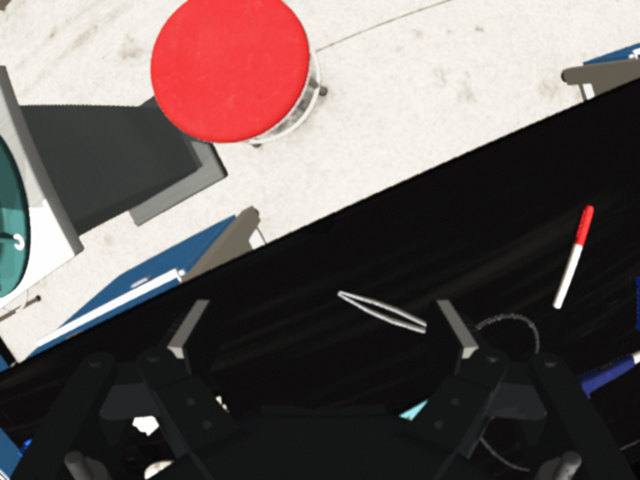

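```bash
python3 - <<'E'
import cv2,numpy as np
a=cv2.imread('pics/top0.png')[255:345,220:410]; b=cv2.imread('pics/side0.png')[190:340,330:430]
cv2.imwrite('pics/ca.png',cv2.resize(a,None,fx=4,fy=4,interpolation=2)); cv2.imwrite('pics/cb.png',cv2.resize(b,None,fx=4,fy=4,interpolation=2))
E
```

```text
(no output)
```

View pics/ca.png

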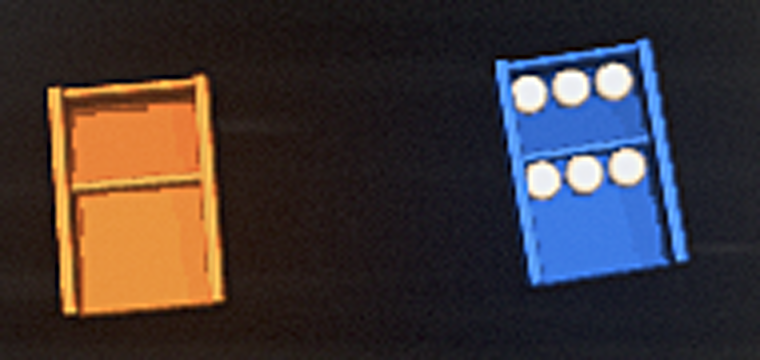

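View pics/cb.png

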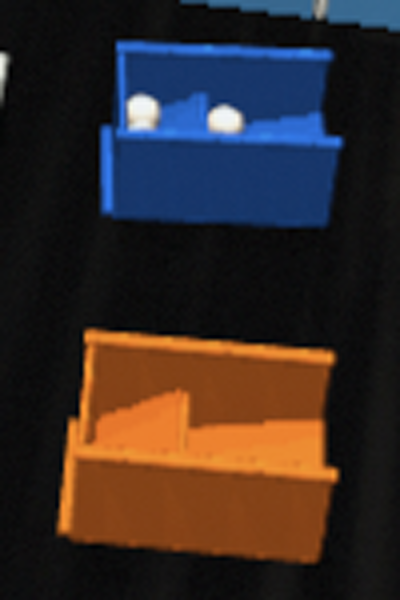

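```bash
cat >> look.py <<'E'
def K(cam):
    i=robot.camera_info(cam); return 240/np.tan(np.radians(i['fovy']/2)),i['cx'],i['cy'],i['T']
def back(cam,px,z):
    f,cx,cy,T=K(cam); px=np.atleast_2d(np.array(px,float))
    d=np.c_[(px[:,0]-cx)/f,(px[:,1]-cy)/f,np.ones(len(px))]@T[:3,:3].T; o=T[:3,3]
    return o+d*((z-o[2])/d[:,2])[:,None]
def proj(cam,P):
    f,cx,cy,T=K(cam); p=(np.atleast_2d(P)-T[:3,3])@T[:3,:3]; return np.c_[p[:,0]/p[:,2]*f+cx,p[:,1]/p[:,2]*f+cy]
E
python3 - <<'E'
from look import *
c=np.array([[497,62],[650,40],[687,262],[533,285]])/4.+[220,255]
P=back('top',c,.042); print('blue',P.round(4),P.mean(0))
for i in range(4): print(np.linalg.norm(P[i]-P[(i+1)%4]))
im=cv2.imread('pics/top0.png')[90:250,310:420]; cv2.imwrite('pics/tr.png',cv2.resize(im,None,fx=3.7,fy=3.7,interpolation=2))
im=cv2.imread('pics/side0.png')[170:250,180:340]; cv2.imwrite('pics/trs.png',cv2.resize(im,None,fx=4,fy=4,interpolation=2))
E
```

```text
blue [[ 0.471  -0.2334  0.042 ]
 [ 0.4798 -0.2905  0.042 ]
 [ 0.3975 -0.3031  0.042 ]
 [ 0.3887 -0.2464  0.042 ]] [ 0.43424798 -0.26836621  0.042     ]
0.05780148656308737
0.08322953792821874
0.057333727863084515
0.0833042828975705
```

View pics/tr.png

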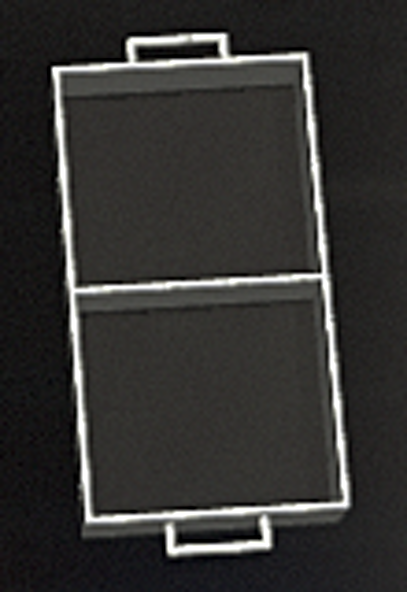

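View pics/trs.png

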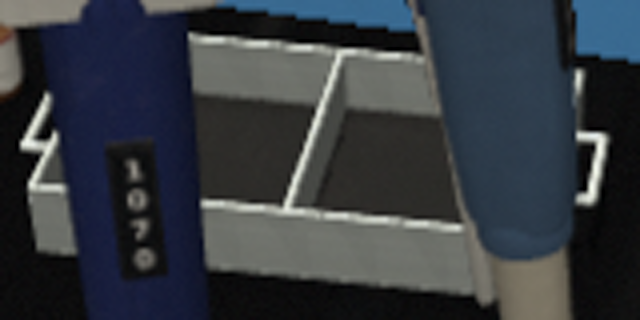

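```bash
python3 - <<'E'
from look import *
c=np.array([[54,69],[306,54],[350,508],[87,521],[70,291],[325,275]])/3.7+[310,90]
P=back('top',c,.032); print(P.round(4),P[:4].mean(0))
for i in range(4): print(np.linalg.norm(P[i]-P[(i+1)%4]))
y=(P[0]+P[1]-P[2]-P[3]); print('yaw long',np.degrees(np.arctan2(y[1],y[0])))
s=np.array([[497,62],[650,40],[687,262],[533,285]])/4.+[220,255]
S=back('top',s,.042); y=(S[0]+S[1]-S[2]-S[3]); print('shaker x yaw',np.degrees(np.arctan2(y[1],y[0])))
# side check
print('side proj tray corners',proj('side',P),'blue',proj('side',S))
o=robot.get_obs(); from scipy.spatial.transform import Rotation as R
q=o['tool_rot']; print(R.from_quat([*q[1:],q[0]]).as_matrix().round(3))
E
```

```text
[[ 0.7295 -0.2036  0.032 ]
 [ 0.7379 -0.3113  0.032 ]
 [ 0.5397 -0.3264  0.032 ]
 [ 0.5332 -0.2178  0.032 ]
 [ 0.6313 -0.2106  0.032 ]
 [ 0.6396 -0.3178  0.032 ]] [ 0.63507574 -0.26476984  0.032     ]
0.10805388196122738
0.19870774535347993
0.10872241507072426
0.19688621307135432
yaw long 4.248853272049777
shaker x yaw 8.833884494071953
side proj tray corners [[189.18129583 215.04490909]
 [208.09690892 175.62443981]
 [327.08521209 186.39749023]
 [317.3825829  227.66877931]
 [252.68711008 221.33478111]
 [266.43623487 181.26486494]] blue [[360.52752812 221.97902017]
 [360.50605868 199.07005432]
 [413.93447483 201.59248436]
 [416.61365806 224.48488339]]
[[-0.     0.429  0.903]
 [-0.     0.903 -0.429]
 [-1.    -0.    -0.   ]]
```

```bash
python3 - <<'E'
from look import *
print('base ring px',back('top',[[113,200],[170,250],[225,200],[168,150]],.0).round(3))
print('z.1 tip',back('top',[[140,262],[215,222]],.05).round(3))
for z in(.2,.3): print(z,back('top',[[70,185],[160,155],[175,80],[25,60],[80,95],[70,205],[195,95],[10,140]],z).round(3).tolist())
print('bench right edge',back('top',[[437,150],[441,400]],0).round(3), 'orange',back('top',[[254,305]],.04))
E
```

```text
base ring px [[ 0.586  0.129  0.   ]
 [ 0.507  0.035  0.   ]
 [ 0.588 -0.047  0.   ]
 [ 0.669  0.046  0.   ]]
z.1 tip [[ 0.48   0.067  0.05 ]
 [ 0.541 -0.04   0.05 ]]
0.2 [[0.553, 0.119, 0.2], [0.594, 0.009, 0.2], [0.695, -0.005, 0.2], [0.72, 0.189, 0.2], [0.673, 0.115, 0.2], [0.528, 0.117, 0.2], [0.675, -0.032, 0.2], [0.611, 0.198, 0.2]]
0.3 [[0.525, 0.079, 0.3], [0.56, -0.016, 0.3], [0.648, -0.028, 0.3], [0.669, 0.14, 0.3], [0.629, 0.076, 0.3], [0.503, 0.078, 0.3], [0.63, -0.051, 0.3], [0.575, 0.148, 0.3]]
bench right edge [[ 0.675 -0.387  0.   ]
 [ 0.281 -0.382  0.   ]] orange [[ 0.41890346 -0.10045984  0.04      ]]
```

>>> apply_moves(motion="0.02 -0.055 0 0.04 0.0854;0.02 -0.055 0 0.04 0.0854;0.02 -0.055 0 0.04 0.0854;0.02 -0.055 0 0.04 0.0854;0.02 -0.055 0 0.04 0.0854")

```text
clock: 0.98
ee_pos: [0.3257, 0.1975, 0.2504]
tool_rot: [0.702, 0.085, 0.702, -0.085]
contact_force: [1.0, 0.1, -0.1]
grip_width: 0.0854
```

>>> apply_moves(motion="0 -0.06 0 0.04 0.0854;0 -0.06 0 0.04 0.0854;0 -0.06 0 0.04 0.0854;0 -0.06 0 0.04 0.0854;0 -0.06 0 0.04 0.0854")

```text
clock: 1.6
ee_pos: [0.3267, -0.0837, 0.2506]
tool_rot: [0.707, 0.019, 0.706, -0.02]
contact_force: [1.5, 0.2, -0.3]
grip_width: 0.0856
```

>>> apply_moves(motion="0.02 -0.037 -0.026 0.042 0.0854;0.02 -0.037 -0.026 0.042 0.0854;0.02 -0.037 -0.026 0.042 0.0854;0.02 -0.037 -0.026 0.042 0.0854;0.018 -0.037 -0.026 0.042 0.0854")

```text
clock: 2.22
ee_pos: [0.4256, -0.2684, 0.1194]
tool_rot: [0.705, -0.055, 0.705, 0.055]
contact_force: [0.6, 0.5, 0.3]
grip_width: 0.0854
```

```bash
cat >> look.py <<'E'
from scipy.spatial.transform import Rotation as R
def pose():
    o=robot.get_obs(); q=o['tool_rot']; return o,R.from_quat([*q[1:],q[0]]).as_matrix(),o['ee_pos']
def rep():
    o,M,p=pose(); print('t',round(o['clock'],2),'p',p.round(4),'yaw_y',np.degrees(np.arctan2(M[1,1],M[0,1])).round(2),'tilt',np.degrees(np.arccos(-M[2,0])).round(2),'F',o['contact_force'].round(1),'w',round(o['grip_width'],4),'j',o['joint_pos'].round(2))
def wback(px,z,M,p):
    i=robot.camera_info('wrist'); f=240/np.tan(np.radians(i['fovy']/2)); T=i['tool_from_camera']
    f2=240/np.tan(np.radians(i['fovy']/2))
    d=np.atleast_2d(np.array(px,float))-[i['cx'],i['cy']]; r=np.linalg.norm(d,axis=1); th=r/f; u=d/np.maximum(r,1e-9)[:,None]
    v=np.c_[u*np.sin(th)[:,None],np.cos(th)]@T[:3,:3].T@M.T; o=p+M@T[:3,3]
    return o+v*((z-o[2])/v[:,2])[:,None]
E
python3 - <<'E'
from look import *
rep(); snap('wrist','w1'); snap('top','t1')
E
```

```text
t 2.23 p [ 0.4256 -0.2684  0.1194] yaw_y 98.87 tilt 0.01 F [0.6 0.5 0.3] w 0.0854 j [-0.72  0.31 -0.36  0.9   0.   -0.88]
```

View pics/w1.png

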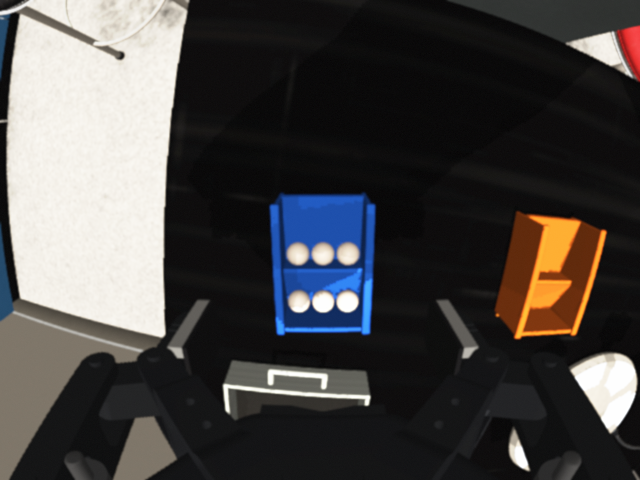

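```bash
python3 - <<'E'
from look import *
o,M,p=pose()
P=wback([[271,206],[375,206],[370,333],[277,333]],.042,M,p); print(P.round(4),P.mean(0))
for i in range(4): print(np.linalg.norm(P[i]-P[(i+1)%4]).round(4))
y=P[2]+P[3]-P[0]-P[1]; print(np.degrees(np.arctan2(y[1],y[0])))
E
```

```text
[[ 0.3986 -0.3027  0.042 ]
 [ 0.3898 -0.2458  0.042 ]
 [ 0.4702 -0.2324  0.042 ]
 [ 0.4792 -0.2905  0.042 ]] [ 0.43444726 -0.26784189  0.042     ]
0.0576
0.0816
0.0588
0.0815
9.0532859663902
```

>>> apply_moves(motion="-0.001 -0.001 -0.03 0 0.0854;0 0 -0.03 0 0.0854;0 0 -0.02 0 0.0854;0 0 -0.012 0 0.0854;0 0 -0.0055 0 0.0854")

```text
clock: 2.95
ee_pos: [0.424, -0.2678, 0.0227]
tool_rot: [0.705, -0.054, 0.705, 0.054]
contact_force: [0.6, 0.4, -0.2]
grip_width: 0.0854
```

>>> apply_moves(motion="0 0 0 0 0.05;0 0 0 0 0.05;0 0 0 0 0.05;0 0 0 0 0.05;0 0 0 0 0.05")

```text
clock: 3.58
ee_pos: [0.4243, -0.2682, 0.0236]
tool_rot: [0.705, -0.054, 0.705, 0.054]
contact_force: [-1.0, 1.1, 4.6]
grip_width: 0.0562
```

```bash
python3 - <<'E'
from look import *
rep(); snap('wrist','w2')
E
```

```text
t 3.58 p [ 0.4243 -0.2682  0.0236] yaw_y 98.8 tilt 0.06 F [-1.   1.1  4.6] w 0.0562 j [-0.73  0.41 -0.51  0.65  0.   -0.88]
```

View pics/w2.png

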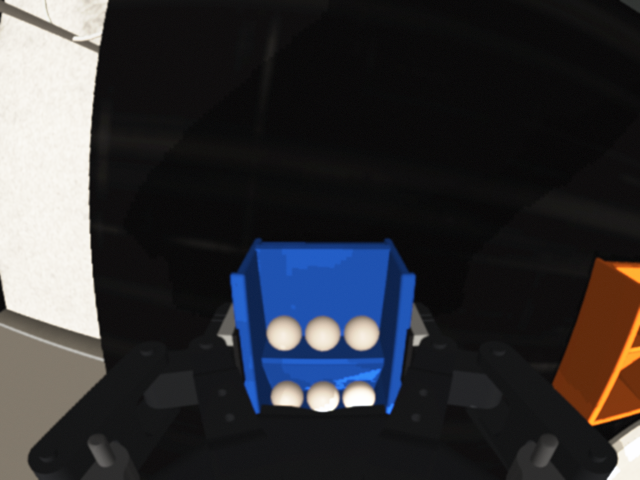

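>>> apply_moves(motion="0 0 0.01 0 0.04;0 0 0.02 0 0.04;0 0 0.03 0.03 0.04;0 0 0.03 0.06 0.04;0 0 0.02 0.1 0.04")

```text
clock: 4.25
ee_pos: [0.4243, -0.2682, 0.135]
tool_rot: [0.697, -0.122, 0.696, 0.121]
contact_force: [0.1, -0.8, -2.2]
grip_width: 0.0564
```

>>> apply_moves(motion="0.01 0 0.005 0.1 0.04;0.015 0.002 0 0.1 0.04;0.015 0.002 0 0.1 0.04;0.015 0.002 0 0.1 0.04;0.015 0.002 0 0.1 0.04")

```text
clock: 4.88
ee_pos: [0.4945, -0.2599, 0.1387]
tool_rot: [0.645, -0.291, 0.645, 0.29]
contact_force: [-0.3, 0.3, -2.3]
grip_width: 0.0564
```

>>> apply_moves(motion="0.015 0.002 0 0.1 0.04;0.015 0.002 0 0.1 0.04;0.015 0.002 0 0.1 0.04;0.015 0.002 0 0.1 0.04;0.015 0.002 0 0.1 0.04")

```text
clock: 5.5
ee_pos: [0.5694, -0.2499, 0.1387]
tool_rot: [0.553, -0.441, 0.553, 0.441]
contact_force: [-0.9, -0.0, -1.4]
grip_width: 0.0565
```

>>> apply_moves(motion="0.01 0.002 0 0.1 0.04;0.004 0 0 0.1 0.04;0 0 0 0.06 0.04;0 0 0 0.04 0.04;0 0 0 0 0.04")

```text
clock: 6.12
ee_pos: [0.583, -0.248, 0.1385]
tool_rot: [-0.482, 0.518, -0.482, -0.518]
contact_force: [0.0, 1.1, -1.5]
grip_width: 0.0564
```

```bash
python3 - <<'E'
from look import *
rep(); snap('wrist','w3'); snap('side','s3')
E
```

```text
t 6.12 p [ 0.583  -0.248   0.1385] yaw_y -175.85 tilt 0.02 F [ 0.   1.1 -1.5] w 0.0564 j [-0.53  0.5   0.01  1.09 -0.   -2.17]
```

View pics/w3.png

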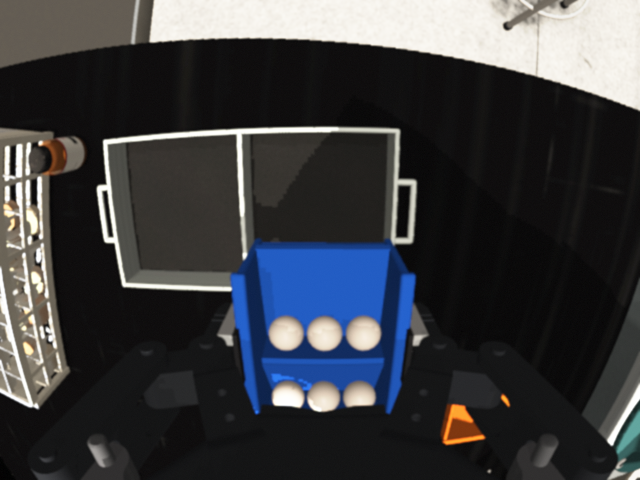

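View pics/s3.png

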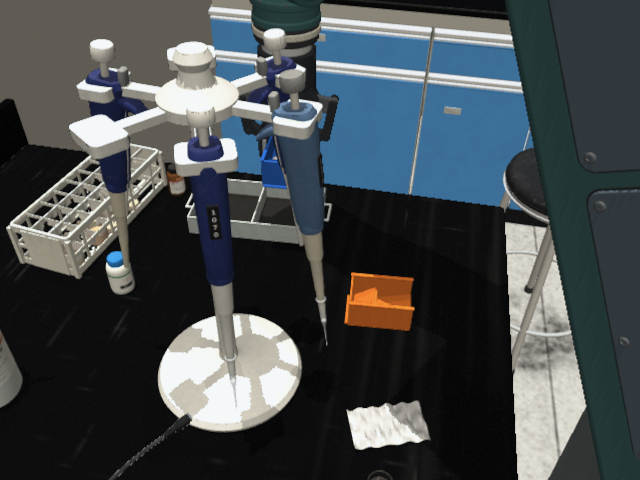

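```bash
python3 - <<'E'
from look import *
o,M,p=pose()
P=wback([[400,129],[240,131],[104,139],[122,287]],.032,M,p); print(P.round(4))
print(np.linalg.norm(P[0]-P[2]),np.linalg.norm(P[3]-P[2]))
E
```

```text
[[ 0.5402 -0.3258  0.032 ]
 [ 0.6391 -0.3175  0.032 ]
 [ 0.7387 -0.3121  0.032 ]
 [ 0.7324 -0.2015  0.032 ]]
0.19901784447412818 0.11086474237178193
```

>>> apply_moves(motion="0.0007 0 -0.02 0 0.04;0 0 -0.025 0 0.04;0 0 -0.02 0 0.04;0 0 -0.01 0 0.04;0 0 -0.003 0 0.04")

```text
clock: 6.85
ee_pos: [0.5837, -0.248, 0.0597]
tool_rot: [0.482, -0.518, 0.482, 0.518]
contact_force: [-0.3, -0.2, -1.3]
grip_width: 0.0559
```

>>> apply_moves(motion="0 0 -0.003 0 0.04;0 0 -0.002 0 0.04;0 0 -0.002 0 0.04")

```text
clock: 7.22
ee_pos: [0.5843, -0.2488, 0.0546]
tool_rot: [-0.481, 0.519, -0.482, -0.517]
contact_force: [-6.9, -3.1, 25.6]
grip_width: 0.0563
```

```bash
python3 - <<'E'
from look import *
rep(); snap('wrist','w4')
E
```

```text
t 7.22 p [ 0.5843 -0.2488  0.0546] yaw_y -175.84 tilt 0.16 F [-6.9 -3.1 25.6] w 0.0563 j [-0.53  0.56 -0.12  0.89 -0.   -2.17]
```

View pics/w4.png

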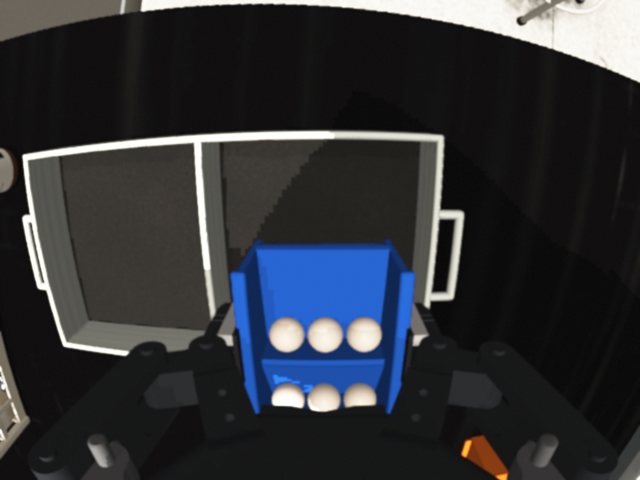

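>>> apply_moves(motion="0 0 -0.002 0 0.04;0 0 0 0 0.04")

```text
clock: 7.52
ee_pos: [0.5847, -0.2495, 0.0531]
tool_rot: [-0.481, 0.519, -0.482, -0.516]
contact_force: [-4.6, -5.5, 17.4]
grip_width: 0.056
```

>>> apply_moves(motion="0 0 -0.002 0 0.04;0 0 0 0 0.04")

```text
clock: 7.78
ee_pos: [0.5851, -0.25, 0.0515]
tool_rot: [-0.481, 0.52, -0.482, -0.516]
contact_force: [-3.4, -8.1, 20.2]
grip_width: 0.0566
```

```bash
python3 - <<'E'
from look import *
rep(); print(robot.get_obs()['wrist_torque']); snap('wrist','w5')
E
```

```text
t 7.78 p [ 0.5851 -0.25    0.0515] yaw_y -175.88 tilt 0.33 F [-3.4 -8.1 20.2] w 0.0566 j [-0.53  0.56 -0.12  0.88 -0.   -2.17]
[-0.85949476  0.89349216  0.15070536]
```

View pics/w5.png

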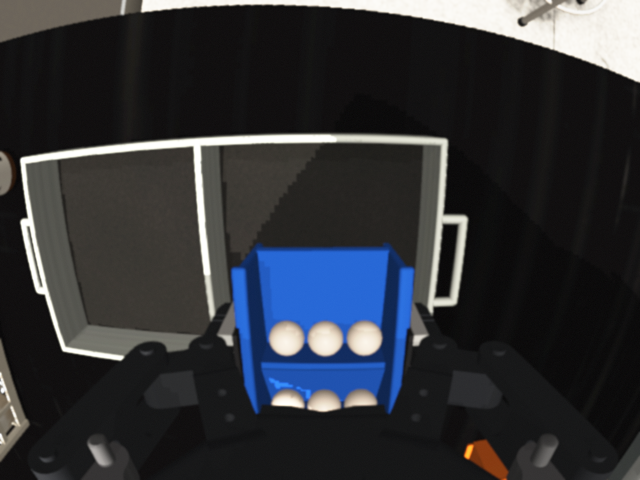

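>>> apply_moves(motion="0 0 -0.0015 0 0.04;0 0 -0.0015 0 0.04;0 0 -0.0015 0 0.04;0 0 -0.001 0 0.04;0 0 0 0 0.04")

```text
clock: 8.45
ee_pos: [0.5859, -0.2512, 0.0467]
tool_rot: [-0.481, 0.521, -0.482, -0.514]
contact_force: [-2.5, -12.8, 23.8]
grip_width: 0.0561
```

```bash
python3 - <<'E'
from look import *
rep(); print(robot.get_obs()['wrist_torque']); snap('wrist','w6')
E
```

```text
t 8.45 p [ 0.5859 -0.2512  0.0467] yaw_y -175.9 tilt 0.5 F [ -2.5 -12.8  23.8] w 0.0561 j [-0.53  0.57 -0.13  0.87 -0.   -2.17]
[-1.87103947  0.65782397  0.18799427]
```

View pics/w6.png

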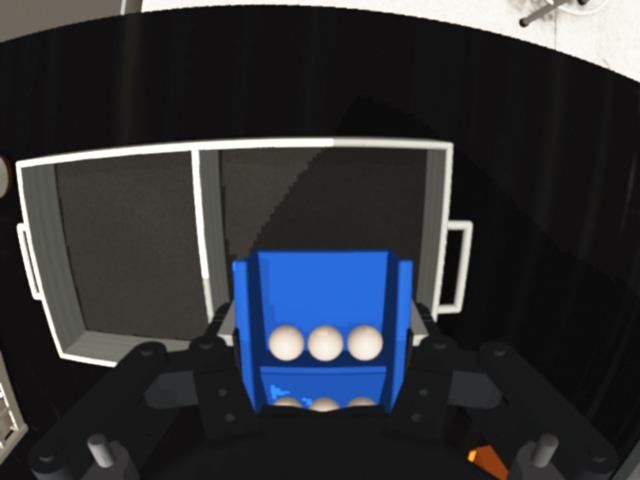

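>>> apply_moves(motion="0 0.0005 -0.0015 0 0.04;0 0.0005 -0.0015 0 0.04;0 0 -0.001 0 0.04;0 0 0 0 0.04;0 0 0 0 0.04")

```text
clock: 9.12
ee_pos: [0.5865, -0.2512, 0.0431]
tool_rot: [-0.481, 0.521, -0.483, -0.514]
contact_force: [-1.3, -17.9, 24.7]
grip_width: 0.0561
```

```bash
python3 - <<'E'
from look import *
rep(); snap('wrist','w7')
E
```

```text
t 9.12 p [ 0.5865 -0.2512  0.0431] yaw_y -175.93 tilt 0.63 F [ -1.3 -17.9  24.7] w 0.0561 j [-0.53  0.57 -0.13  0.86 -0.   -2.17]
```

View pics/w7.png

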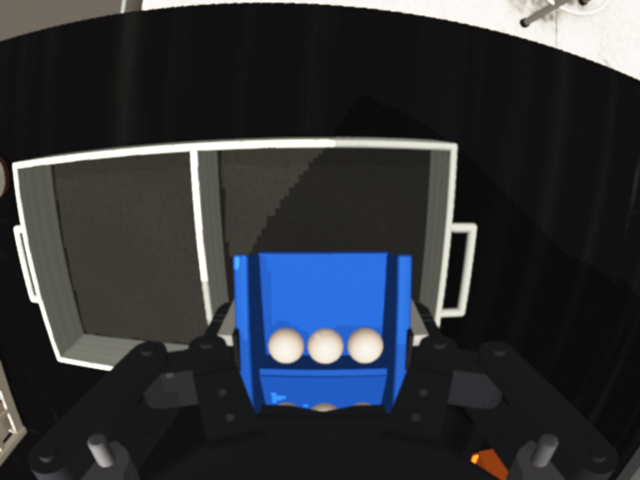

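```bash
cat >> look.py <<'E'
def wproj_tool(P):
    i=robot.camera_info('wrist'); f=240/np.tan(np.radians(i['fovy']/2)); T=i['tool_from_camera']
    p=(np.atleast_2d(P)-T[:3,3])@T[:3,:3]; r=np.hypot(p[:,0],p[:,1]); th=np.arctan2(r,p[:,2])
    return np.c_[p[:,0]/r*th*f+i['cx'],p[:,1]/r*th*f+i['cy']]
def shk(u,v,w,th):  # rel to grip: u back, v across, w up (m); tool x=down, z=back dir
    t=np.radians(th); z=u*np.sin(t)+w*np.cos(t); x=u*np.cos(t)-w*np.sin(t)
    return np.array([-z,v,x])
E
python3 - <<'E'
from look import *
for th in range(0,46,5):
    print(th,[wproj_tool(shk(u,v,w,th)).round(0)[0].tolist() for u,v,w in((-.031,.0,-.0096),(-.031,.0295,.0184),(.0,.0285,-.0))])
o,M,p=pose(); print(M.round(3))
E
```

```text
0 [[322.0, 246.0], [415.0, 274.0], [394.0, 328.0]]
5 [[322.0, 246.0], [414.0, 267.0], [394.0, 328.0]]
10 [[322.0, 247.0], [412.0, 260.0], [394.0, 328.0]]
15 [[322.0, 248.0], [410.0, 254.0], [394.0, 328.0]]
20 [[322.0, 250.0], [408.0, 249.0], [394.0, 328.0]]
25 [[322.0, 252.0], [407.0, 245.0], [394.0, 328.0]]
30 [[322.0, 255.0], [405.0, 242.0], [394.0, 328.0]]
35 [[322.0, 259.0], [403.0, 239.0], [394.0, 328.0]]
40 [[322.0, 262.0], [401.0, 238.0], [394.0, 328.0]]
45 [[322.0, 266.0], [399.0, 237.0], [394.0, 328.0]]
[[ 0.007 -0.997 -0.071]
 [-0.009 -0.071  0.997]
 [-1.    -0.006 -0.009]]
```

>>> apply_moves(motion="0 0 -0.0015 0 0.04;0 0 -0.0015 0 0.04;0 0 0 0 0.04;0 0 0 0 0.04")

```text
clock: 9.68
ee_pos: [0.5865, -0.2515, 0.0402]
tool_rot: [-0.481, 0.521, -0.483, -0.513]
contact_force: [-2.0, -20.8, 25.2]
grip_width: 0.0561
```

```bash
python3 - <<'E'
from look import *
rep(); snap('wrist','w8')
E
```

```text
t 9.68 p [ 0.5865 -0.2515  0.0402] yaw_y -175.94 tilt 0.66 F [ -2.  -20.8  25.2] w 0.0561 j [-0.53  0.57 -0.14  0.85 -0.   -2.17]
```

View pics/w8.png

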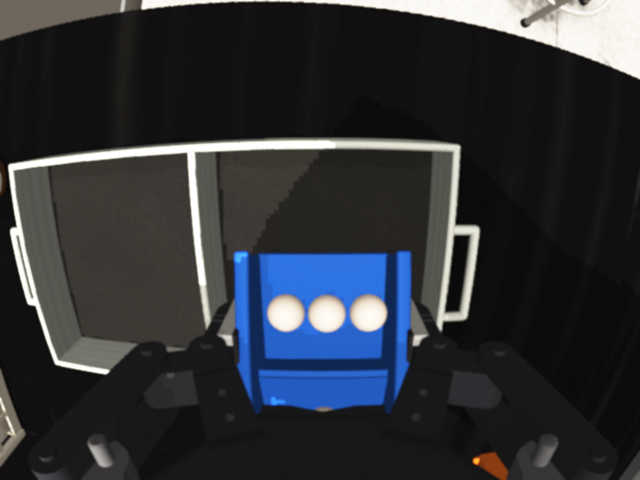

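Balls are starting to roll out (row now at ~313 px). Wait and look.

>>> apply_moves(motion="0 0 0 0 0.04;0 0 0 0 0.04;0 0 0 0 0.04;0 0 0 0 0.04;0 0 0 0 0.04")

```text
clock: 10.35
ee_pos: [0.5866, -0.2516, 0.0402]
tool_rot: [-0.481, 0.521, -0.483, -0.513]
contact_force: [-2.5, -20.4, 25.2]
grip_width: 0.0565
```

```bash
python3 - <<'E'
from look import *
rep(); snap('wrist','w9')
E
```

```text
t 10.35 p [ 0.5866 -0.2516  0.0402] yaw_y -175.95 tilt 0.66 F [ -2.5 -20.4  25.2] w 0.0565 j [-0.53  0.57 -0.14  0.85 -0.   -2.17]
```

View pics/w9.png

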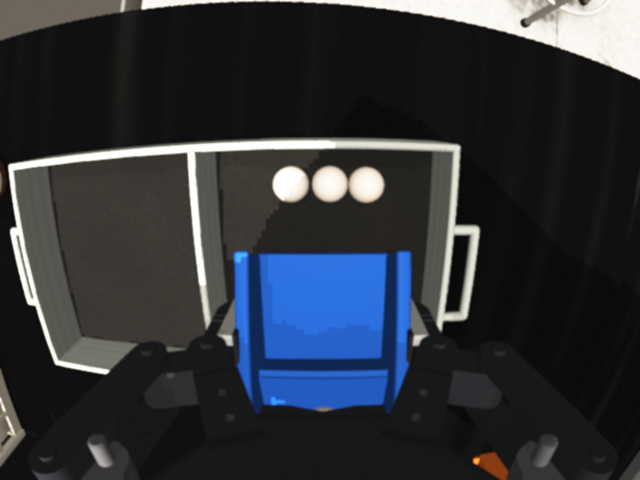

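>>> apply_moves(motion="0 0 0.006 0 0.04;0 0 0.01 0 0.04;0 0 0.015 0 0.04;0 0 0.012 0 0.04;0 0 0.005 0 0.04")

```text
clock: 11.02
ee_pos: [0.5841, -0.2471, 0.0854]
tool_rot: [-0.482, 0.518, -0.481, -0.517]
contact_force: [-0.7, -0.0, -2.3]
grip_width: 0.0565
```

>>> apply_moves(motion="0.007 0.001 0 0 0.04;0.012 0.001 0 0 0.04;0.016 0.002 0 0 0.04;0.016 0.002 0 0 0.04;0.016 0.002 0 0 0.04")

```text
clock: 11.65
ee_pos: [0.6518, -0.2386, 0.0836]
tool_rot: [0.481, -0.518, 0.482, 0.518]
contact_force: [0.6, -0.9, -0.8]
grip_width: 0.0563
```

>>> apply_moves(motion="0.014 0.001 0 0 0.04;0.01 0.001 0 0 0.04;0.005 0.001 0 0 0.04;0.002 0 0 0 0.04;0 0 0 0 0.04")

```text
clock: 12.28
ee_pos: [0.6816, -0.2361, 0.0843]
tool_rot: [0.482, -0.518, 0.482, 0.518]
contact_force: [0.2, 0.1, -1.3]
grip_width: 0.0561
```

```bash
python3 - <<'E'
from look import *
rep(); snap('wrist','w10')
E
```

```text
t 12.28 p [ 0.6816 -0.2361  0.0843] yaw_y -175.84 tilt 0.01 F [ 0.2  0.1 -1.3] w 0.0561 j [-0.45  0.68  0.21  1.1  -0.   -2.09]
```

View pics/w10.png

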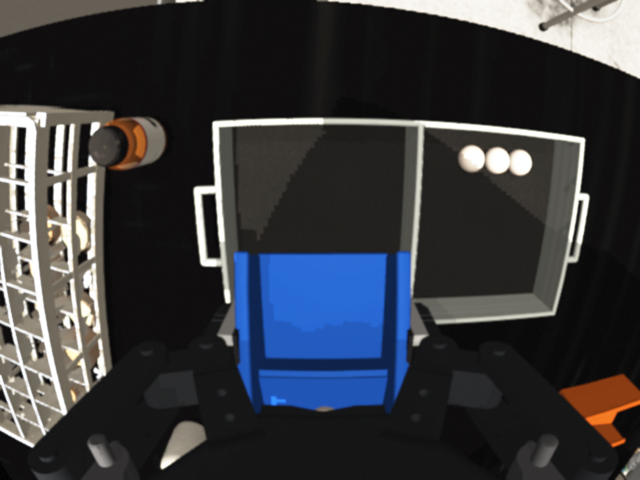

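>>> apply_moves(motion="0.0015 0 -0.01 0 0.04;0 0 -0.012 0 0.04;0 0 -0.008 0 0.04;0 0 -0.005 0 0.04;0 0 0 0 0.04")

```text
clock: 12.95
ee_pos: [0.683, -0.2359, 0.0489]
tool_rot: [0.481, -0.518, 0.482, 0.518]
contact_force: [0.0, 0.1, -1.3]
grip_width: 0.0565
```

>>> apply_moves(motion="0 0 -0.002 0 0.04;0 0 -0.002 0 0.04;0 0 0 0 0.04")

```text
clock: 13.32
ee_pos: [0.6832, -0.236, 0.0453]
tool_rot: [0.481, -0.518, 0.481, 0.518]
contact_force: [0.3, 0.1, -1.6]
grip_width: 0.0563
```

>>> apply_moves(motion="0 0 -0.002 0 0.04;0 0 0 0 0.04")

```text
clock: 13.58
ee_pos: [0.6834, -0.2361, 0.0436]
tool_rot: [-0.482, 0.518, -0.481, -0.518]
contact_force: [-0.1, 0.2, 1.6]
grip_width: 0.0565
```

```bash
python3 - <<'E'
from look import *
rep(); snap('wrist','w11')
E
```

```text
t 13.57 p [ 0.6834 -0.2361  0.0436] yaw_y -175.84 tilt 0.03 F [-0.1  0.2  1.6] w 0.0565 j [-0.45  0.71  0.15  1.01  0.   -2.09]
```

View pics/w11.png

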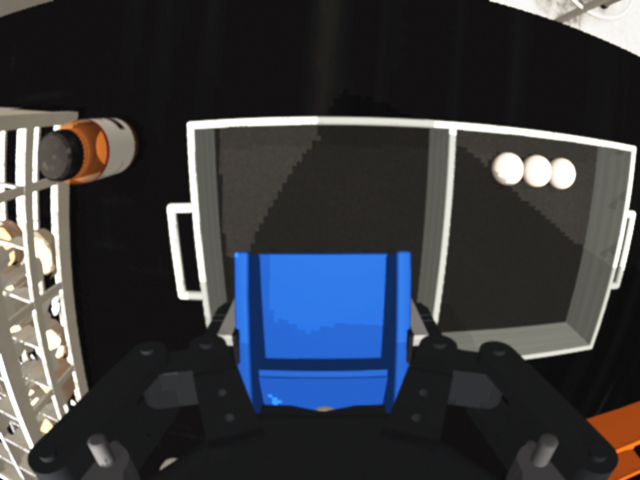

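Contact just made. Continue in small steps.

>>> apply_moves(motion="0 0 -0.001 0 0.04;0 0 -0.001 0 0.04;0 0 -0.001 0 0.04;0 0 0 0 0.04")

```text
clock: 14.12
ee_pos: [0.6838, -0.2365, 0.0428]
tool_rot: [-0.482, 0.519, -0.481, -0.517]
contact_force: [-7.6, 0.2, 24.2]
grip_width: 0.0561
```

>>> apply_moves(motion="0 0 -0.001 0 0.04;0 0 -0.001 0 0.04;0 0 0 0 0.04")

```text
clock: 14.5
ee_pos: [0.6846, -0.2374, 0.0415]
tool_rot: [-0.482, 0.52, -0.481, -0.516]
contact_force: [-4.5, -3.4, 27.6]
grip_width: 0.0562
```

```bash
python3 - <<'E'
from look import *
rep(); snap('wrist','w12')
E
```

```text
t 14.5 p [ 0.6846 -0.2374  0.0415] yaw_y -175.86 tilt 0.31 F [-4.5 -3.4 27.6] w 0.0562 j [-0.45  0.71  0.15  1.   -0.   -2.09]
```

View pics/w12.png

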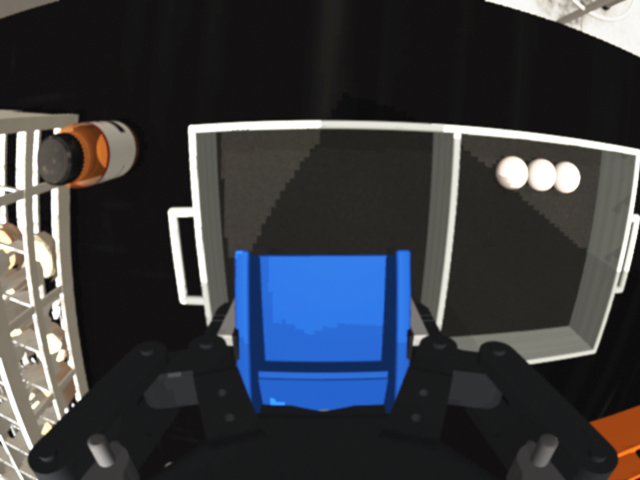

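>>> apply_moves(motion="-0.0005 0.0005 -0.0012 0 0.04;0 0.0005 -0.0012 0 0.04;0 0 -0.0012 0 0.04;0 0 0 0 0.04")

```text
clock: 15.05
ee_pos: [0.6847, -0.238, 0.0385]
tool_rot: [-0.482, 0.521, -0.482, -0.514]
contact_force: [-3.2, -12.3, 29.3]
grip_width: 0.0561
```

>>> apply_moves(motion="0 0.0005 -0.0012 0 0.04;0 0.0005 -0.0012 0 0.04;0 0 0 0 0.04")

```text
clock: 15.42
ee_pos: [0.685, -0.2381, 0.0368]
tool_rot: [-0.481, 0.521, -0.482, -0.514]
contact_force: [-4.2, -17.7, 32.4]
grip_width: 0.0565
```

```bash
python3 - <<'E'
from look import *
rep(); snap('wrist','w13')
E
```

```text
t 15.43 p [ 0.685  -0.2381  0.0368] yaw_y -175.94 tilt 0.61 F [ -4.2 -17.7  32.4] w 0.0565 j [-0.45  0.71  0.14  0.99 -0.   -2.09]
```

View pics/w13.png

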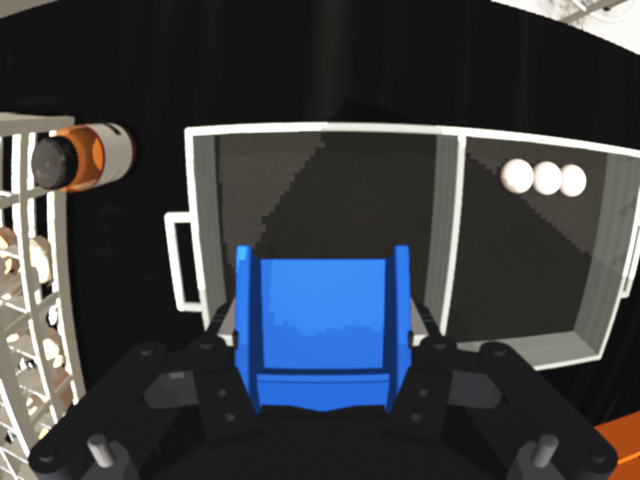

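>>> apply_moves(motion="0 0.0005 -0.0012 0 0.04;0 0.0005 -0.0012 0 0.04;0 0 0 0 0.04;0 0 0 0 0.04")

```text
clock: 15.98
ee_pos: [0.6857, -0.2379, 0.0346]
tool_rot: [-0.482, 0.522, -0.483, -0.513]
contact_force: [-1.3, -23.7, 30.4]
grip_width: 0.0563
```

```bash
python3 - <<'E'
from look import *
rep(); snap('wrist','w14')
E
```

```text
t 15.97 p [ 0.6857 -0.2379  0.0346] yaw_y -175.98 tilt 0.72 F [ -1.3 -23.7  30.4] w 0.0563 j [-0.44  0.71  0.13  0.98 -0.01 -2.09]
```

View pics/w14.png

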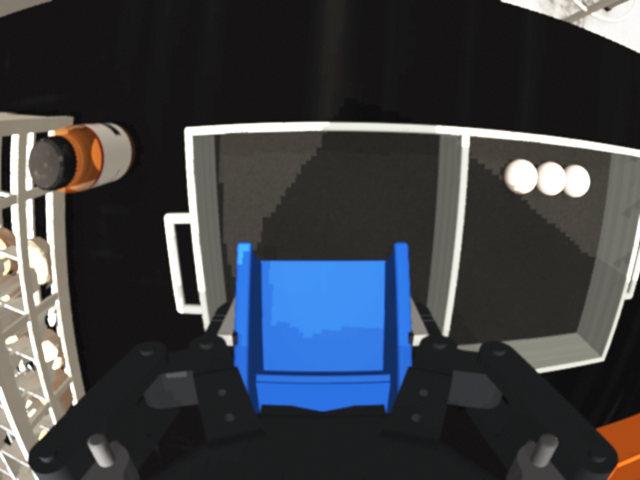

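>>> apply_moves(motion="0 0.0005 -0.0012 0 0.04;0 0.0005 -0.0012 0 0.04;0 0 0 0 0.04;0 0 0 0 0.04")

```text
clock: 16.52
ee_pos: [0.6859, -0.2379, 0.0338]
tool_rot: [-0.481, 0.522, -0.483, -0.512]
contact_force: [-5.6, -25.1, 45.4]
grip_width: 0.0566
```

```bash
python3 - <<'E'
from look import *
rep(); snap('wrist','w15')
E
```

```text
t 16.52 p [ 0.6859 -0.2379  0.0338] yaw_y -175.99 tilt 0.86 F [ -5.6 -25.1  45.4] w 0.0566 j [-0.44  0.71  0.13  0.98 -0.01 -2.08]
```

View pics/w15.png

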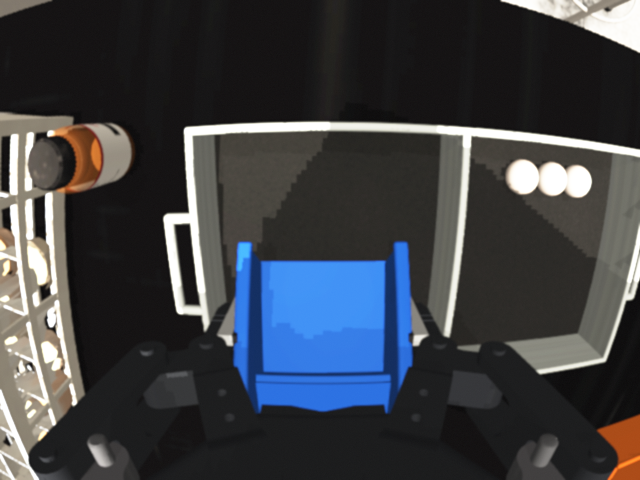

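>>> apply_moves(motion="0 -0.002 0.005 0 0.04;0 -0.002 0.005 0 0.04;0 -0.002 0.004 0 0.04;0 0 0 0 0.04")

```text
clock: 17.08
ee_pos: [0.6826, -0.2379, 0.0414]
tool_rot: [0.481, -0.518, 0.481, 0.518]
contact_force: [0.1, 0.3, -1.7]
grip_width: 0.0565
```

```bash
python3 - <<'E'
from look import *
rep(); snap('wrist','w16')
E
```

```text
t 17.07 p [ 0.6826 -0.2379  0.0414] yaw_y -175.83 tilt 0.02 F [ 0.1  0.3 -1.7] w 0.0565 j [-0.45  0.71  0.15  1.01  0.   -2.09]
```

View pics/w16.png

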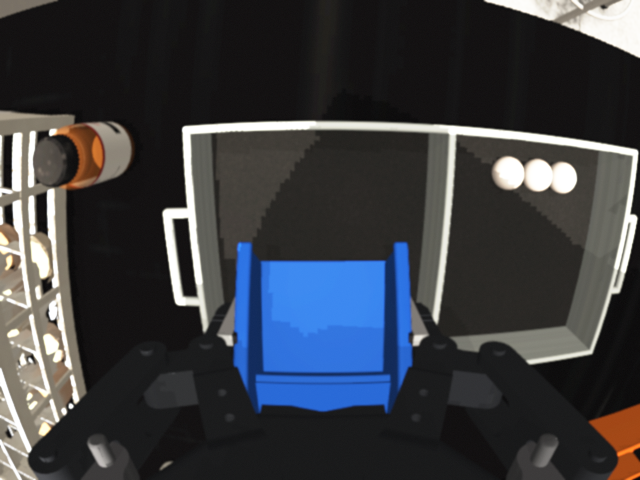

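>>> apply_moves(motion="0 -0.008 0.001 0 0.04;0 -0.015 0 0 0.04;0 0.012 0 0 0.04;0 0 0 0 0.04;0 0 0 0 0.04")

```text
clock: 17.75
ee_pos: [0.6827, -0.2489, 0.0425]
tool_rot: [0.481, -0.518, 0.481, 0.518]
contact_force: [-0.5, 0.3, -0.9]
grip_width: 0.0564
```

```bash
python3 - <<'E'
from look import *
rep(); snap('wrist','w17')
E
```

```text
t 17.75 p [ 0.6827 -0.2489  0.0425] yaw_y -175.81 tilt 0.0 F [-0.5  0.3 -0.9] w 0.0564 j [-0.46  0.71  0.16  1.02  0.   -2.11]
```

View pics/w17.png

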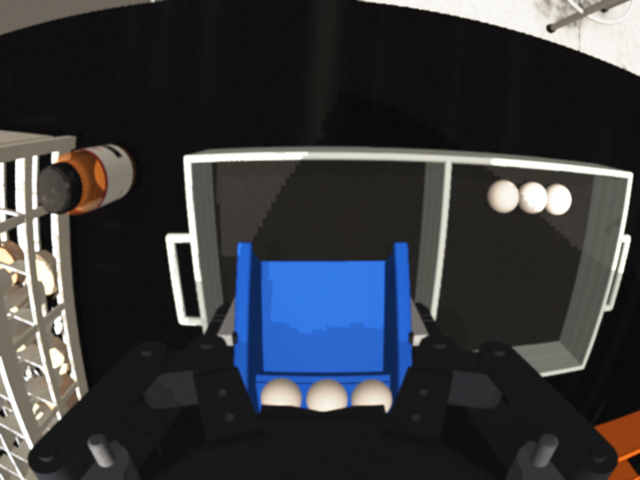

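>>> apply_moves(motion="0 0 0 0 0.04;0 0 0 0 0.04;0 0 0 0 0.04")

```text
clock: 18.18
ee_pos: [0.6827, -0.249, 0.0425]
tool_rot: [-0.481, 0.518, -0.482, -0.518]
contact_force: [1.2, -0.9, -1.2]
grip_width: 0.0566
```

```bash
python3 - <<'E'
from look import *
rep(); snap('wrist','w18')
E
```

```text
t 18.18 p [ 0.6827 -0.249   0.0425] yaw_y -175.83 tilt 0.0 F [ 1.2 -0.9 -1.2] w 0.0566 j [-0.46  0.71  0.16  1.02 -0.   -2.11]
```

View pics/w18.png

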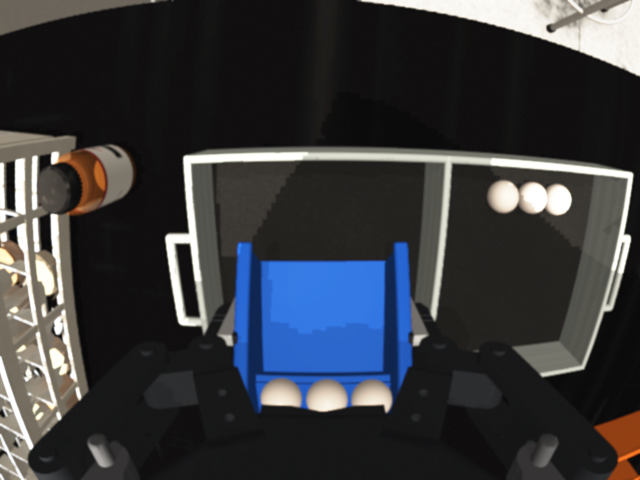

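>>> apply_moves(motion="0 -0.006 0 0 0.04;0 -0.01 0 0 0.04;0 0.014 0 0 0.04;0 0 0 0 0.04;0 0 0 0 0.04")

```text
clock: 18.85
ee_pos: [0.6828, -0.2508, 0.0426]
tool_rot: [-0.481, 0.518, -0.481, -0.518]
contact_force: [0.9, -0.1, -1.1]
grip_width: 0.0564
```

```bash
python3 - <<'E'
from look import *
rep(); snap('wrist','w19')
E
```

```text
t 18.85 p [ 0.6828 -0.2508  0.0426] yaw_y -175.81 tilt 0.01 F [ 0.9 -0.1 -1.1] w 0.0564 j [-0.46  0.71  0.16  1.02 -0.   -2.11]
```

View pics/w19.png

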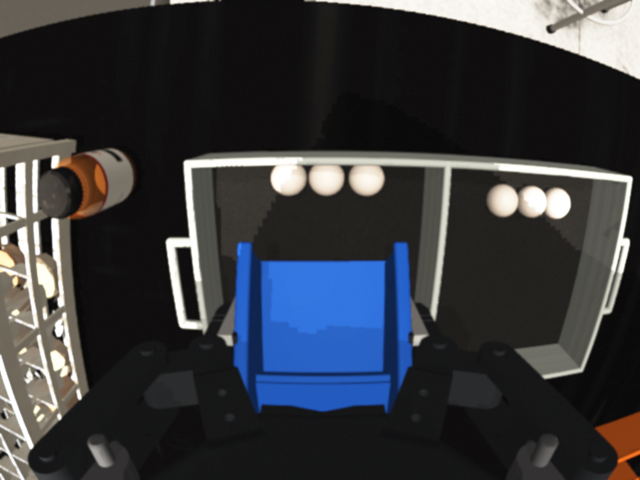

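>>> apply_moves(motion="0 0 0.01 0 0.04;0 0 0.025 0 0.04;0 0 0.035 0 0.04;0 0 0.03 0 0.04;0 0 0.01 0 0.04")

```text
clock: 19.52
ee_pos: [0.6834, -0.2514, 0.155]
tool_rot: [-0.482, 0.519, -0.481, -0.517]
contact_force: [-0.5, 0.7, -1.7]
grip_width: 0.0563
```

>>> apply_moves(motion="-0.02 -0.001 0 0 0.04;-0.04 -0.002 0 0 0.04;-0.045 -0.002 0 0 0.04;-0.045 -0.002 0 0 0.04;-0.045 -0.002 0 0 0.04")

```text
clock: 20.15
ee_pos: [0.486, -0.2597, 0.152]
tool_rot: [0.481, -0.518, 0.482, 0.518]
contact_force: [-0.4, -1.3, -0.3]
grip_width: 0.0565
```

>>> apply_moves(motion="-0.035 0 0 0 0.04;-0.02 0 -0.01 0 0.04;-0.003 0 -0.03 0 0.04;0 0 -0.03 0 0.04;0 0 -0.02 0 0.04")

```text
clock: 20.78
ee_pos: [0.429, -0.2596, 0.061]
tool_rot: [0.482, -0.517, 0.482, 0.518]
contact_force: [0.2, -0.1, -1.2]
grip_width: 0.0567
```

```bash
python3 - <<'E'
from look import *
rep(); snap('wrist','w20'); snap('side','s20')
E
```

```text
t 20.77 p [ 0.429  -0.2596  0.061 ] yaw_y -175.85 tilt 0.09 F [ 0.2 -0.1 -1.2] w 0.0567 j [-0.71  0.36 -0.46  0.75 -0.   -2.35]
```

View pics/s20.png

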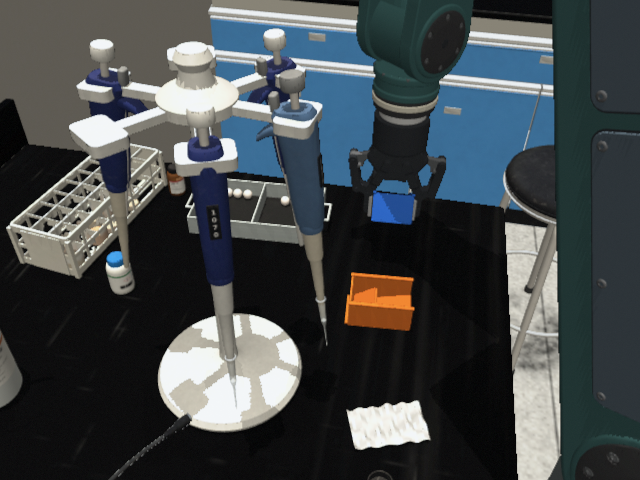

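Clear bench below. Press down slowly to level it.

>>> apply_moves(motion="0 0 -0.01 0 0.04;0 0 -0.009 0 0.04;0 0 -0.004 0 0.04;0 0 -0.002 0 0.04;0 0 -0.002 0 0.04")

```text
clock: 21.5
ee_pos: [0.4298, -0.2601, 0.0356]
tool_rot: [-0.482, 0.518, -0.481, -0.518]
contact_force: [0.7, -1.1, -0.8]
grip_width: 0.0559
```

>>> apply_moves(motion="0 0 -0.0015 0 0.04;0 0 -0.0015 0 0.04;0 0 -0.0015 0 0.04;0 0 -0.0015 0 0.04;0 0 0 0 0.04")

```text
clock: 22.12
ee_pos: [0.4299, -0.2601, 0.0299]
tool_rot: [-0.482, 0.518, -0.482, -0.518]
contact_force: [-2.2, 1.4, 8.4]
grip_width: 0.056
```

>>> apply_moves(motion="0 0 -0.001 0 0.04;0 0 -0.001 0 0.04;0 0 -0.001 0 0.04;0 0 -0.001 0 0.04;0 0 0 0 0.04")

```text
clock: 22.75
ee_pos: [0.4299, -0.26, 0.0289]
tool_rot: [-0.481, 0.519, -0.482, -0.517]
contact_force: [-16.4, 15.8, 76.9]
grip_width: 0.0563
```

```bash
python3 - <<'E'
from look import *
rep(); snap('wrist','w21')
E
```

```text
t 22.75 p [ 0.4299 -0.26    0.0289] yaw_y -175.82 tilt 0.17 F [-16.4  15.8  76.9] w 0.0563 j [-0.71  0.4  -0.51  0.66 -0.   -2.35]
```

View pics/w21.png

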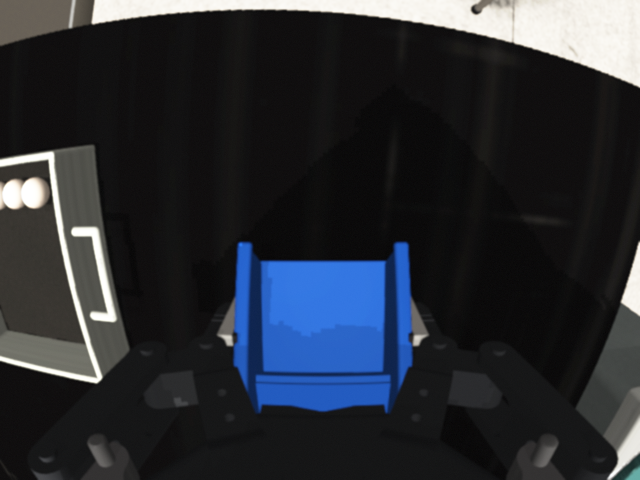

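>>> apply_moves(motion="0 0 0.003 0 0.04;0 0.003 0 0 0.04;0 0.004 0 0 0.04;0 0.004 0 0 0.04")

```text
clock: 23.3
ee_pos: [0.431, -0.2508, 0.0297]
tool_rot: [-0.481, 0.519, -0.482, -0.516]
contact_force: [0.7, -6.3, 11.4]
grip_width: 0.0561
```

```bash
python3 - <<'E'
from look import *
rep(); snap('wrist','w22')
E
```

```text
t 23.3 p [ 0.431  -0.2508  0.0297] yaw_y -175.86 tilt 0.27 F [ 0.7 -6.3 11.4] w 0.0561 j [-0.69  0.39 -0.52  0.66 -0.   -2.33]
```

View pics/w22.png

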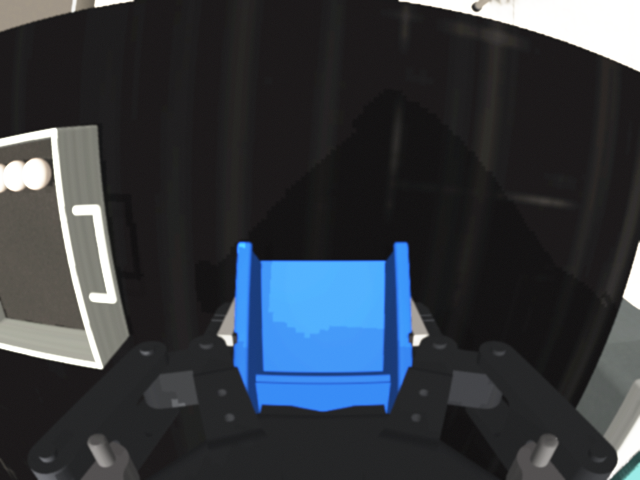

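>>> apply_moves(motion="0 0.003 -0.0006 0 0.04;0 0.003 -0.0006 0 0.04;0 0.003 -0.0006 0 0.04")

```text
clock: 23.72
ee_pos: [0.432, -0.2436, 0.029]
tool_rot: [-0.481, 0.521, -0.483, -0.515]
contact_force: [-0.1, -9.3, 17.1]
grip_width: 0.0564
```

>>> apply_moves(motion="0 0.003 -0.0008 0 0.04;0 0.003 -0.0008 0 0.04;0 0.003 -0.0008 0 0.04")

```text
clock: 24.1
ee_pos: [0.4321, -0.2341, 0.0263]
tool_rot: [-0.481, 0.52, -0.482, -0.515]
contact_force: [-1.6, -11.4, 19.5]
grip_width: 0.0566
```

>>> apply_moves(motion="0 0.003 -0.001 0 0.04;0 0.003 -0.001 0 0.04;0 0.003 -0.001 0 0.04")

```text
clock: 24.48
ee_pos: [0.4322, -0.225, 0.0232]
tool_rot: [-0.481, 0.52, -0.482, -0.515]
contact_force: [2.2, -9.7, 20.7]
grip_width: 0.0565
```

```bash
python3 - <<'E'
from look import *
rep(); snap('wrist','w23')
E
```

```text
t 24.48 p [ 0.4322 -0.225   0.0232] yaw_y -175.87 tilt 0.47 F [ 2.2 -9.7 20.7] w 0.0565 j [-0.65  0.39 -0.56  0.62 -0.   -2.29]
```

View pics/w23.png

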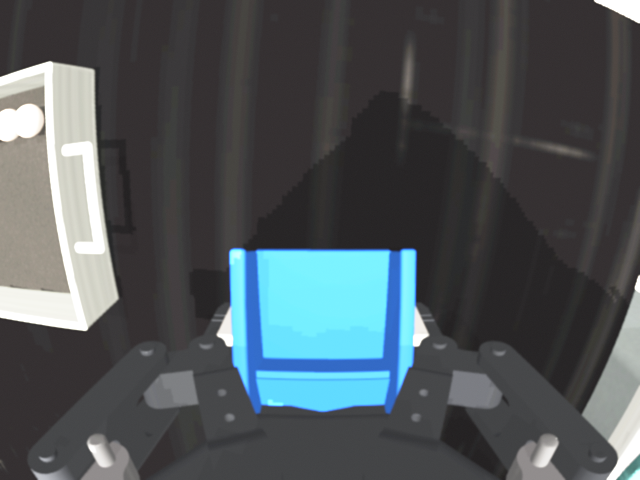

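>>> apply_moves(motion="0 0.003 -0.001 0 0.04;0 0.002 -0.001 0 0.04;0 0 0 0 0.058;0 0 0 0 0.06;0 0 0 0 0.06")

```text
clock: 25.15
ee_pos: [0.4295, -0.2168, 0.0192]
tool_rot: [0.481, -0.518, 0.482, 0.518]
contact_force: [0.6, 1.2, 0.1]
grip_width: 0.06
```

```bash
python3 - <<'E'
from look import *
rep(); snap('wrist','w24')
E
```

```text
t 25.15 p [ 0.4295 -0.2168  0.0192] yaw_y -175.83 tilt 0.03 F [0.6 1.2 0.1] w 0.06 j [-0.64  0.39 -0.57  0.61  0.   -2.28]
```

View pics/w24.png

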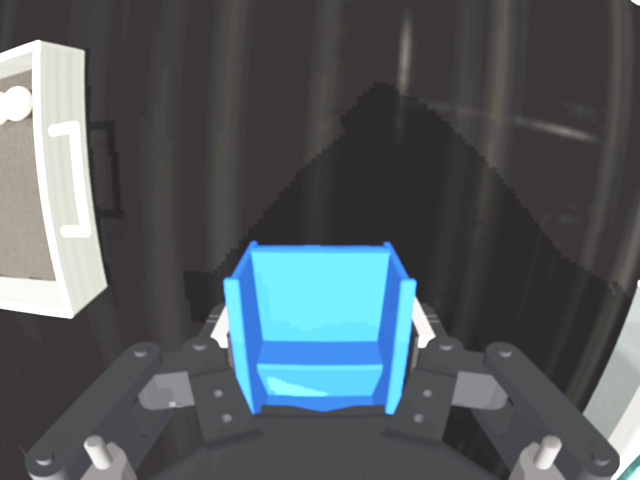

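>>> apply_moves(motion="0 0 0 0 0.0854;0 0 0 0 0.0854;0 0 0 0 0.0854;0 0 0.005 0 0.0854;0 0 0.015 0 0.0854")

```text
clock: 25.82
ee_pos: [0.4294, -0.2168, 0.0394]
tool_rot: [0.481, -0.517, 0.482, 0.518]
contact_force: [0.7, 0.4, 0.1]
grip_width: 0.0853
```

>>> apply_moves(motion="0 0 0.03 0 0.0854;0 0 0.04 0 0.0854;0 0 0.04 0 0.0854;0 0 0.04 0 0.0854;0 0 0.02 0 0.0854")

```text
clock: 26.45
ee_pos: [0.43, -0.2172, 0.2117]
tool_rot: [-0.482, 0.519, -0.481, -0.517]
contact_force: [-0.1, -0.8, -1.1]
grip_width: 0.0859
```

>>> apply_moves(motion="-0.04 -0.02 0.02 0 0.0854;-0.04 -0.02 0.02 0 0.0854;0 0 0 0 0.0854;0 0 0 0 0.0854;0 0 0 0 0.0854")

```text
clock: 27.08
ee_pos: [0.3502, -0.2565, 0.2489]
tool_rot: [0.481, -0.518, 0.481, 0.518]
contact_force: [0.3, 0.9, -0.5]
grip_width: 0.0857
```

```bash
python3 - <<'E'
from look import *
rep(); snap('wrist','w25'); snap('side','s25'); snap('top','t25')
E
```

```text
t 27.07 p [ 0.3502 -0.2565  0.2489] yaw_y -175.78 tilt 0.05 F [ 0.3  0.9 -0.5] w 0.0857 j [-0.82  0.11 -0.25  1.21  0.   -2.46]
```

View pics/w25.png

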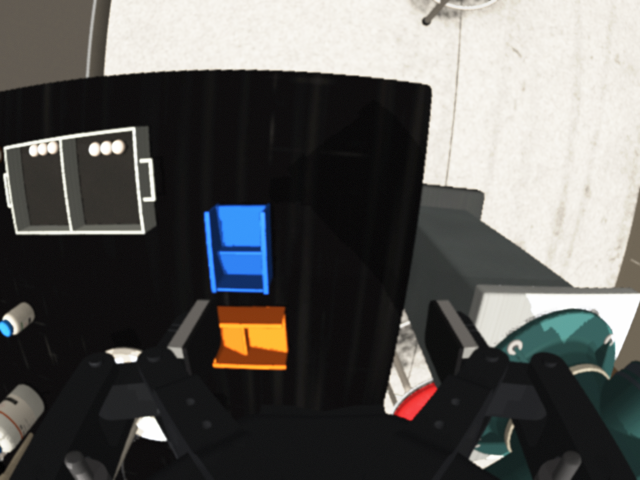

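View pics/s25.png

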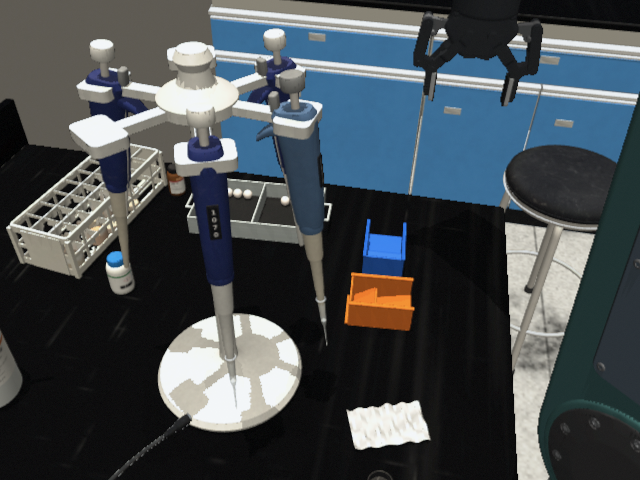

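View pics/t25.png

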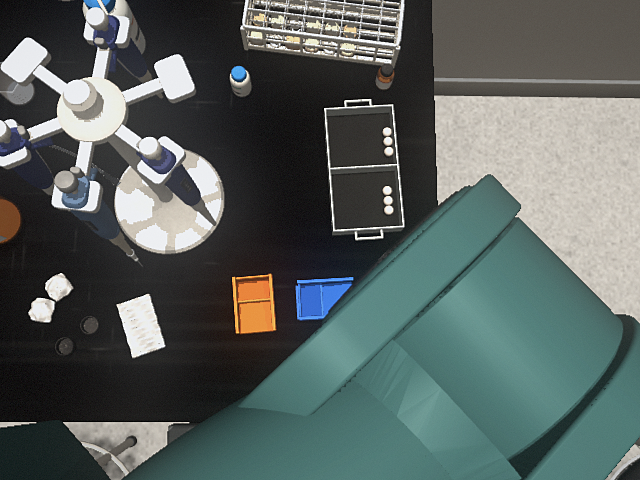

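Top view: three balls in each bay (cols ~388, rows 132–151 and 190–210). The shaker stands upright and empty on the bench at about (325, 298), clear of the orange one, and the gripper is free of everything.

```bash
python3 - <<'E'
from cell import robot
print(robot.close_job())
E
```

```text
the job is handed in; nothing more can be done
None
```

The job is done and handed in at about 27 s of the 61 s. All six balls are in the tray, three in each bay, and the blue shaker is back on the bench, upright and let go.

- **Pick-up:** I gripped the shaker across its width, 10 mm towards the mouth from its centre, and turned it so the mouth faced across the tray.
- **Front row:** the moves cannot tip the tool, so I pressed the shaker's underside on the tray's long wall until it swivelled in the pads. At about 22° the front row rolled into the near bay.
- **Rear row:** over the far bay the tilt stopped at about 34°. Two small back-and-forth jerks brought the rear three out.
- **Put-down:** I lowered the shaker onto the bench, and dragging it backwards brought it down to about 20° of tilt. It settled flat when I opened the fingers.

**Last checks:** the top and wrist pictures show three balls in each bay and none outside. They also show the shaker upright and empty, and the orange shaker and the other things still in place. The gripper was clear at z = 0.25 m, with no force on the tool.

**What did not go smoothly:**
- My first straight push to level the shaker on the bench did not turn it. It raised the measured wrist force to about 80 N (limit 120 N), with only the shaker meant to be touching the bench.
- The tilt angles are read from the pictures and are good to only a few degrees.

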